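Free the stuck teal bracket cup

TASK

The teal bracket cup is stuck in its grey holder because its two side nibs are caught under the holder's orange lips. Grip the teal cup by its rim, twist it about an eighth of a turn (either way) while it is still down in the holder, pull it straight up and out, then lower it upright onto the middle of the round blue mat before letting go. Leave the white cup in the other holder where it is.

Things in the scene. Friction and masses are not known exactly. Their poses are not given: they have to be found in the camera images.
- teal_cup_center (a point): Loose teal plastic cup, 70 g, 84 mm tall, outside 62 mm wide at the rim, 52 at the foot, wall 4 mm. Point: on its axis half-way up, 42 mm below the rim. z up; x through its two side nibs (white stripes above them). Nested, the rim is 90 mm above the counter, 34 mm above the holder. Nibs start under the lips, blocking a straight pull; turned 35 to 90 degrees either way it lifts out. Turns freely.
- holder: Grey round holder fixed to the counter, with the teal cup in it: outside 90 mm wide, 56 mm tall, bore 76 mm, inner floor 6 mm above the counter. Origin: centre of its underside. z up; x through its two opposite orange lips at the top of the bore, which reach in to 32 mm from the axis and span 18 degrees either side of x. The cup's nibs reach out to 35 mm, 2 mm below the lips.
- mat: Round dark blue mat fixed flat on the counter, diameter 110 mm, 4 mm thick. Origin: centre of its underside, z up.
- white_cup_center (a point): White cup of the same size in an identical grey holder, to be left alone. This point is on its axis, half-way up (48 mm above the counter).

How it is judged:
By the outcome, as a careful person would: the job done as asked, in the order asked, and still so for the second after the job is handed in, with the robot touching nothing.
It also fails if it takes over 46 s, if anything falls off the work surface, if the arm or the gripper's body presses on something with over 40 N, if the wrist force passes 120 N, or if a joint passes its speed limit or range.

ROBOT

A 6-joint arm with a two-finger parallel gripper is mounted at the origin on the work surface. World frame = base frame: x ahead of the robot, y to its left, z up, the work surface at z = 0. Lengths are in mm, angles in rad, forces in N, time in s.
With the tool pointing down it reaches from about 350 to 775 mm from the base axis. Payload 7.3 kg.
Tool frame: the origin (TCP) lies midway between the tips of the shut fingers; the grasp point (between the pads) lies 19 mm behind it; x points along the fingers, y is the direction in which the jaws open and shut, and the axes are right-handed (so a half turn about x gives the same grasp; the last joint's range is limited). The gripper opens to 92 mm and grips with 3 to 60 N. Pads are 19 mm wide; open, the fingers measure 130 mm over their backs; the gripper's body (75 mm by 190 mm) begins 47 mm behind the grasp point.
Start: joints at [1.003, 0.342, 1.524, -0, 1.275, -0.146], TCP at [214.925, 479.012, 226.741] pointing down, gripper open.
Joint ranges: [-2.53, 2.53], [-0.77, 2.02], [0.04, 2.7], [-1, 4.14], [0.28, 2.66], [-3.11, 3.11]. Speed limits (rad/s): [2.57, 2.57, 3.14, 3.14, 3.14, 3.14].

INTERFACE

Orientations are given as [roll, pitch, yaw] about the fixed x, y, z axes, in that order (R = Rz(yaw) Ry(pitch) Rx(roll)).
In Python, from plant import bot gives the robot as it stands. The module is installed in compiled form; this text tells all that it offers.
- The arm moves only by the shell command python3 -m handwheel 'ROWS' [OPENING]. ROWS is JSON, a list that holds one entry, the list of rows, each a list of 4 numbers: the shift along the tool's x, y, z in cm, then the turn about the tool's x in rad. A call has 1 to 8 rows; each row shifts and turns the commanded pose from where the row before left it, along the tool's axes as they then stand; what a row does not reach is not made up. A row lasts 1/12 s, in which the tool goes at most 41.7 mm and 7.16 degrees, less where a joint would pass 70% of its speed; a pose out of reach is approached as far as the arm can. A call is refused whole if a number of a shift passes 4.17 or a number of a turn 0.125, either way. A call with a gripper value outside its range is refused whole. OPENING is the opening, from 0 (shut) to 1 (fully open), set as the call begins (- or left out, the last holds). The fingers move at their own pace and stop on an object; the grip force is fixed at half the most. Time passes only in rows, so rows that do not move let the fingers close. It gives the time, the measured TCP pose, the force and the opening at its end, in the units of the state.
- bot.get_obs(): the state, without advancing time (a new reading comes with each control period).
- bot.capture(name): name is "scene" or "top" or "wrist"; returns (picture, depth): 480x640x3 uint8, red, green, blue; 480x640 float32, mm along the optical axis (not along the pixel's ray), 0 where there is no reading.
- bot.camera_model(name): a dict with "fx", "fy", "cx", "cy" (pixels), "dist_coeffs" ([k1, k2, p1, p2, k3] as OpenCV has them; the pictures are not rectified), "position" and "rotation" of the camera in the world. Camera axes: x right, y down, z forward; pixel columns grow to the right and rows downward; lengths in mm; the calibration is good to about 2 mm. A picture is of the moment at which its call begins: read the wrist's pose just before it. camera_model takes no time and is no camera call; for the wrist camera it gives the pose at the moment of the call.
- bot.close_job(): hands the job in, once; it reports no verdict.
Trained networks look in the newest picture that a camera, given by its name, has taken for a name from the list of things; names that differ only in an ending like _2 or _b are one class to them, and where a whole thing is asked for, a point or a joint stands for the part that bears it (a point fixed in the world has none). Each returns a list of dicts, best first, with "conf" (0 to 1); they miss things now and then, are a little off and sometimes report something else, mostly with a low value. They report only what shows in the picture. A call takes as long as a camera call.
- bot.find_in(camera, label): "bbox" ([left, top, width, height] in pixels, round what is visible of it).
- bot.spot_point(camera, label): "point" ([column, row] in pixels: a listed point, or the origin of a listed thing).
The state is a dict: "time": time; "joint_positions": joint angles; "dq": joint speeds; "tau": joint torques, N m; "tool_pos": TCP position; "tcp_rot": TCP orientation; "contact_force": force on the tool from outside, world axes, zero at the start; "moment": the same for the moment, N m; "grip_width": finger opening in mm.
Only numpy, scipy, OpenCV 4.12 (cv2) and the standard library are available. Lean on these libraries where they do the work, as an engineer would, in place of code of your own. Each camera call takes 0.05 s, during which the arm holds its last target.

## Working session

There is one attempt and no reset: what is moved stays moved. The work goes in short steps, Python scripts to look and compute and a shell command to move; the robot and the scene stay as the last step left them, time stands still between calls to the robot, and variables do not carry over. Pictures are saved under pics/ and viewed, and the job is handed in when it is done.

```bash
mkdir -p pics; cat > h.py <<'E'
import numpy as np,cv2
from plant import bot
def K(m): return np.array([[m['fx'],0,m['cx']],[0,m['fy'],m['cy']],[0,0,1]])
def ray(m,p):
    u=cv2.undistortPoints(np.array([[p]],float),K(m),np.array(m['dist_coeffs']))[0,0]
    R=np.array(m['rotation']); return np.array(m['position']),R@np.array([u[0],u[1],1])
def atz(m,p,z):
    o,d=ray(m,p); return o+d*(z-o[2])/d[2]
def proj(m,P):
    R=np.array(m['rotation']);t=-R.T@np.array(m['position'])
    return cv2.projectPoints(np.array(P,float).reshape(-1,1,3),cv2.Rodrigues(R.T)[0],t,K(m),np.array(m['dist_coeffs']))[0].reshape(-1,2)
E
python3 - <<'E'
from h import *
np.set_printoptions(precision=2,suppress=True)
print(bot.get_obs())
for c in ['scene','top']:
    im,d=bot.capture(c); cv2.imwrite(f'pics/{c}1.png',im[:,:,::-1]); m=bot.camera_model(c); print(c,m['position'],m['fx'])
    np.save(f'{c}_d.npy',d)
    for l,z in [('teal_cup_center',48),('holder',0),('mat',0),('white_cup_center',48)]:
        if c=='top':
            for r in bot.spot_point(c,l)[:2]: print(l,r,atz(m,r['point'],z))
E
```

```text
{'time': 0.0, 'joint_positions': array([ 1.  ,  0.34,  1.53, -0.  ,  1.28, -0.15]), 'dq': array([-0., -0.,  0.,  0.,  0., -0.]), 'tau': array([  0.  , -43.12, -24.42,   0.07,   0.06,  -0.  ]), 'tool_pos': array([214.69, 478.64, 226.03]), 'tcp_rot': array([-1.7 ,  1.57, -2.12]), 'contact_force': array([0.19, 0.31, 1.09]), 'moment': array([0.01, 0.02, 0.  ]), 'grip_width': 92.19927555253055}
scene [941.89 467.4  579.79] 516.5738018563262
top [446.47 -12.34 891.49] 559.10868362714Traceback (most recent call last):
  File "<stdin>", line 9, in <module>
  File "h.py", line 8, in atz
    o,d=ray(m,p); return o+d*(z-o[2])/d[2]
                                      ~^^^
IndexError: invalid index to scalar variable.
```

```bash
sed -i "s/R=np.array(m\['rotation'\])/R=RM(m)/" h.py; cat >> h.py <<'E'
from scipy.spatial.transform import Rotation as Ro
def RM(m):
    r=np.array(m['rotation'],float)
    return r if r.shape==(3,3) else Ro.from_euler('xyz',r).as_matrix()
def toolR(o): return Ro.from_euler('xyz',o['tcp_rot']).as_matrix()
E
python3 - <<'E'
from h import *
np.set_printoptions(precision=2,suppress=True)
m=bot.camera_model('top');print(m['rotation'],'\n',RM(m)); print(toolR(bot.get_obs()))
for c in ['top']:
    for l,z in [('teal_cup_center',48),('holder',0),('mat',0),('white_cup_center',48)]:
        for r in bot.spot_point(c,l)[:2]: print(l,r,atz(m,r['point'],z))
E
```

```text
[-3.03  0.   -1.56] 
 [[ 0.01 -0.99  0.11]
 [-1.   -0.01  0.01]
 [-0.   -0.11 -0.99]]
[[-0.    0.41  0.91]
 [-0.    0.91 -0.41]
 [-1.   -0.   -0.  ]]
teal_cup_center {'point': [441.1, 267.2], 'conf': 0.93} [ 495.74 -193.67   48.  ]
holder {'point': [433.0, 268.9], 'conf': 0.88} [ 495.66 -191.14    0.  ]
mat {'point': [318.8, 225.4], 'conf': 0.59} [563.14  -8.74   0.  ]
white_cup_center {'point': [168.5, 231.1], 'conf': 0.92} [545.25 218.92  48.  ]
```

View pics/top1.png

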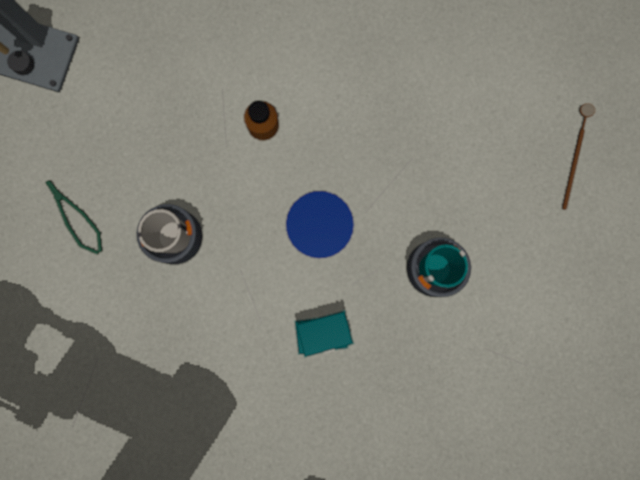

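```bash
ls pics
```

```text
scene1.png
top1.png
```

View pics/scene1.png

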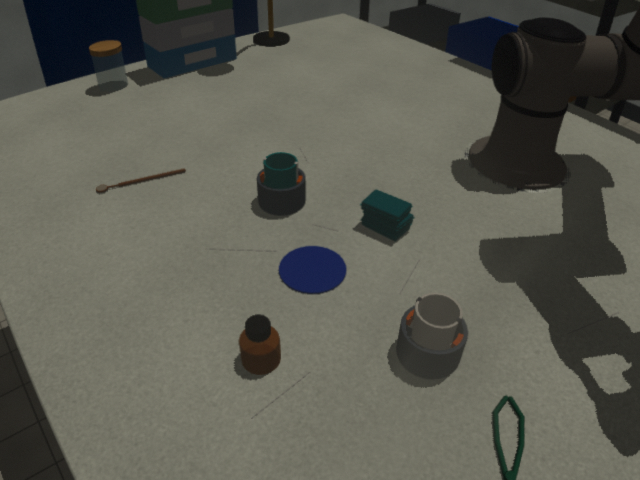

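```bash
python3 - <<'E'
from h import *
im=cv2.imread('pics/top1.png')[215:315,390:490]
cv2.imwrite('pics/topz.png',cv2.resize(im,(600,600),interpolation=cv2.INTER_CUBIC))
m=bot.camera_model('scene')
for l,z in [('teal_cup_center',48),('holder',0),('mat',0),('white_cup_center',48)]:
        for r in bot.spot_point('scene',l)[:2]: print(l,r,atz(m,r['point'],z).round(1))
o=bot.get_obs();R=toolR(o)
print(R.round(3), R.T@(np.array([495.7,-192.5,226])-o['tool_pos']))
E
```

```text
teal_cup_center {'point': [281.6, 179.0], 'conf': 0.67} [ 492.5 -190.6   48. ]
holder {'point': [284.7, 201.5], 'conf': 0.69} [ 491.7 -184.1    0. ]
mat {'point': [312.8, 271.7], 'conf': 0.64} [567.5  -1.6   0. ]
white_cup_center {'point': [436.4, 328.0], 'conf': 0.57} [535.5 224.3  48. ]
[[ 0.     0.409  0.912]
 [ 0.     0.912 -0.409]
 [-1.     0.     0.   ]] [   0.71597522 -497.67439169  531.07423929]
```

View pics/topz.png

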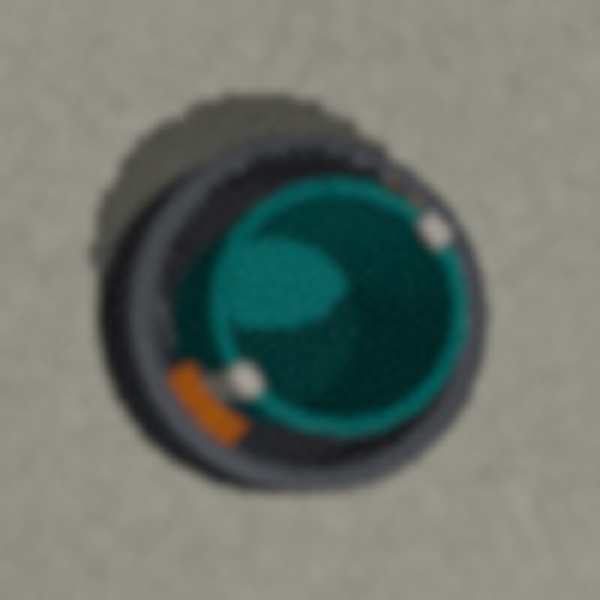

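```bash
python3 -m handwheel '[[[0,-2.5,2.66,0],[0,-2.5,2.66,0],[0,-2.5,2.66,0],[0,-2.5,2.66,0],[0,-2.5,2.66,0],[0,-2.5,2.66,0],[0,-2.5,2.66,0],[0,-2.5,2.66,0]]]' 1
python3 -m handwheel '[[[0,-2.5,2.66,0],[0,-2.5,2.66,0],[0,-2.5,2.66,0],[0,-2.5,2.66,0],[0,-2.5,2.66,0],[0,-2.5,2.66,0],[0,-2.5,2.66,0],[0,-2.5,2.66,0]]]'
```

```text
time: 1.22
tool_pos: [327.5, 207.9, 227.0]
tcp_rot: [0.86, 1.57, 0.438]
contact_force: [0.9, -0.3, 0.3]
grip_width: 91.6
time: 1.88
tool_pos: [439.8, -62.1, 226.9]
tcp_rot: [0.425, 1.57, 0.002]
contact_force: [1.0, 0.3, -0.2]
grip_width: 91.3
```

Now look with the wrist and top cameras.

```bash
python3 - <<'E'
from h import *
o=bot.get_obs();print(o['joint_positions'].round(3),o['tool_pos'])
R=toolR(o);print(R.round(3))
m=bot.camera_model('wrist');im,d=bot.capture('wrist'); cv2.imwrite('pics/w1.png',im[:,:,::-1]);np.save('w1d.npy',d)
import pickle;pickle.dump(m,open('w1m.pkl','wb'))
print(m['position'],RM(m).round(2))
for l,z in [('teal_cup_center',48),('holder',0),('mat',0)]:
        for r in bot.spot_point('wrist',l)[:2]: print(l,r,atz(m,r['point'],z).round(1))
print(R.T@(np.array([495.7,-192.5,226])-o['tool_pos']))
E
```

```text
[-0.313  0.193  1.73   0.     1.218 -1.462] [439.8394053  -62.09424509 226.9338409 ]
[[ 0.001  0.41   0.912]
 [ 0.     0.912 -0.41 ]
 [-1.     0.     0.001]]
[364.42500218 -29.16539424 385.40389468] [[ 0.41  0.87  0.28]
 [ 0.91 -0.39 -0.12]
 [-0.    0.3  -0.95]]
teal_cup_center {'point': [237.4, 308.1], 'conf': 0.69} [ 495.8 -194.7   48. ]
holder {'point': [248.3, 288.8], 'conf': 0.87} [ 495.8 -192.     0. ]
mat {'point': [399.0, 282.3], 'conf': 0.93} [565.8 -14.    0. ]
[  0.97254798 -96.06147537 104.39437778]
```

View pics/w1.png

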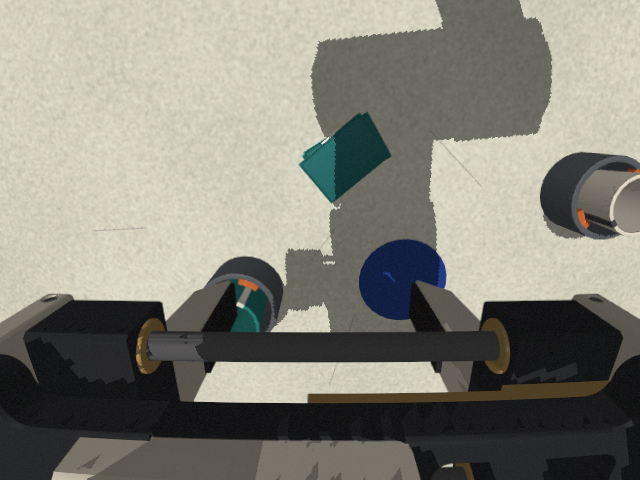

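```bash
python3 - <<'E'
from h import *
from scipy.optimize import least_squares
def fit(dn,m,win,zlo,zhi,r):
    d=np.load(dn); P=[]
    for v in range(win[1],win[3]):
        for u in range(win[0],win[2]):
            if d[v,u]>0:
                o,rr=ray(m,(u,v)); P.append(o+rr*d[v,u])
    P=np.array(P);s=P[(P[:,2]>zlo)&(P[:,2]<zhi)]
    f=least_squares(lambda c:np.hypot(s[:,0]-c[0],s[:,1]-c[1])-r,s[:,:2].mean(0),loss='soft_l1')
    print(dn,len(s),f.x.round(1),np.abs(f.fun).mean().round(2),s[:,2].mean().round(1),P[:,2].max())
m=bot.camera_model('top')
fit('top_d.npy',m,(400,225,485,310),80,100,29)
fit('top_d.npy',m,(280,185,360,265),2.5,8,0) 
a=[atz(m,p,90) for p in [(390+435/6,215+230/6),(390+245/6,215+380/6)]]
print(a,(a[0]+a[1])/2,np.degrees(np.arctan2(*(a[0]-a[1])[1::-1])))
im=cv2.imread('pics/top1.png');b=im.astype(int);mk=((b[:,:,0]>90)&(b[:,:,2]<50)&(b[:,:,1]<80)).astype(np.uint8)
n,l,st,ce=cv2.connectedComponentsWithStats(mk)
for i in range(1,n):
  if st[i,4]>500: print(ce[i],atz(m,ce[i],4))
E
```

```text
top_d.npy 472 [ 495.9 -191.5] 1.23 88.1 93.00313623401053
top_d.npy 2615 [565.6 -10.2] 37.15 4.1 10.06977979779515
[array([ 513.56285706, -215.39547893,   90.        ]), array([ 477.20891877, -169.85363131,   90.        ])] [ 495.38588791 -192.62455512   90.        ] -51.40126100057762
[319.31430271 224.04460303] [564.8122246   -9.54952402   4.        ]
```

```bash
python3 -m handwheel '[[[0,-2.0,2.18,0],[0,-2.0,2.18,0],[0,-2.0,2.18,0],[0,-2.0,2.18,0],[0,-1.65,1.78,0],[0,0,0,0],[0,0,0,0]]]' 1
python3 - <<'E'
from h import *
o=bot.get_obs();R=toolR(o)
print(R.T@(np.array([495.7,-192.6,63])-o['tool_pos']),o['joint_positions'].round(2))
im,d=bot.capture('top');cv2.imwrite('pics/top2.png',cv2.resize(im[160:340,330:570,::-1],(800,600)))
E
```

```text
time: 2.67
tool_pos: [495.7, -190.4, 226.4]
tcp_rot: [2.678, 1.57, 2.256]
contact_force: [0.3, 0.7, 0.2]
grip_width: 91.9
[163.35627057  -2.11230794   1.14391633] [-0.51  0.35  1.51  0.    1.28 -1.66]
```

View pics/top2.png

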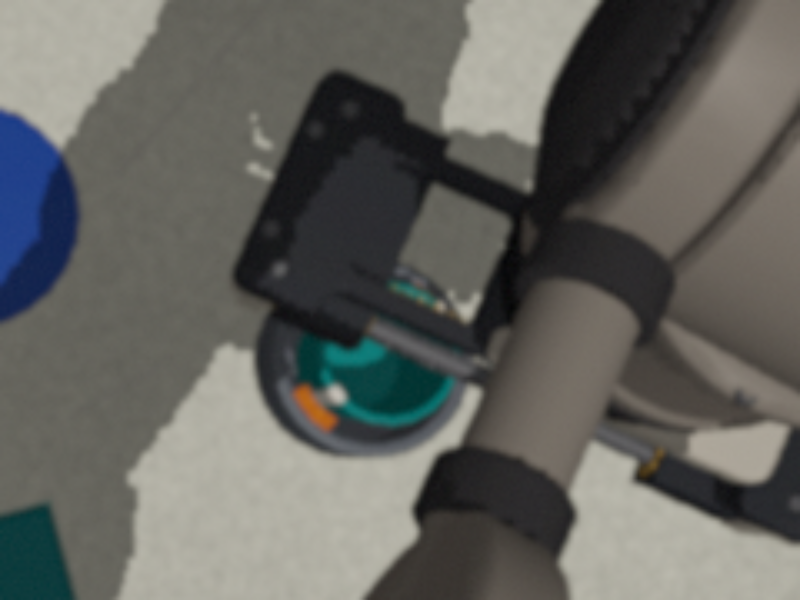

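```bash
python3 -m handwheel '[[[2.2,-0.2,0.1,0],[2.6,0,0,0],[2.6,0,0,0],[2.2,0,0,0],[1.5,0,0,0],[1,0,0,0],[0,0,0,0]]]'
python3 -m handwheel '[[[1,0,0,0],[1,0,0,0],[1,0,0,0],[0.6,0,0,0],[0.5,0,0,0],[0,0,0,0],[0,0,0,0]]]'
python3 - <<'E'
from h import *
o=bot.get_obs();R=toolR(o)
print(R.T@(np.array([495.7,-192.6,63])-o['tool_pos']),o['contact_force'])
im,d=bot.capture('scene');cv2.imwrite('pics/s2.png',cv2.resize(im[100:250,180:380,::-1],(800,600)))
E
```

```text
time: 3.3
tool_pos: [494.6, -191.3, 104.2]
tcp_rot: [2.969, 1.567, 2.549]
contact_force: [0.1, -0.1, -0.3]
grip_width: 91.8
time: 3.88
tool_pos: [495.8, -193.5, 64.5]
tcp_rot: [2.851, 1.57, 2.429]
contact_force: [-0.7, -0.1, -0.1]
grip_width: 92.0
[ 1.52683862  0.75095144 -0.4848959 ] [-0.66209305 -0.1288371  -0.05503491]
```

View pics/s2.png

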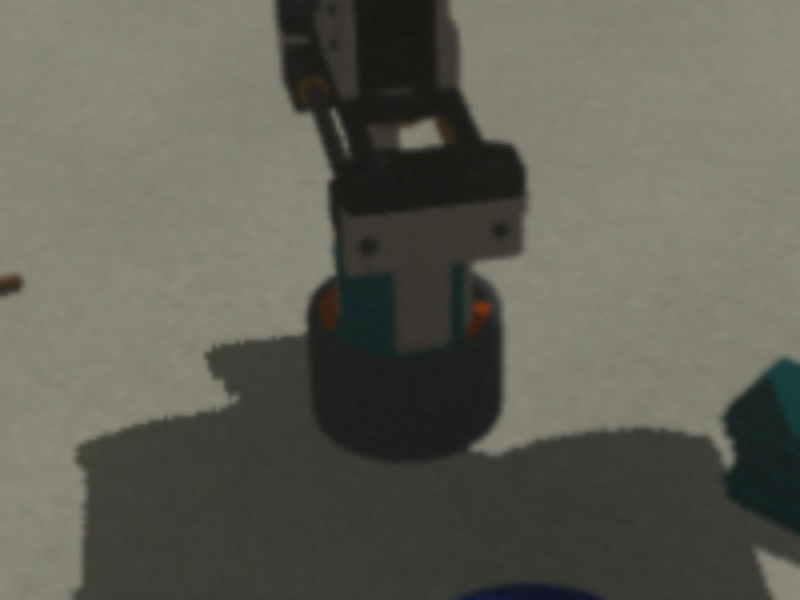

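```bash
python3 -m handwheel '[[[0,0,0,0],[0,0,0,0],[0,0,0,0],[0,0,0,0],[0,0,0,0],[0,0,0,0],[0,0,0,0],[0,0,0,0]]]' 0
python3 -m handwheel '[[[0,0,0,0],[0,0,0,0],[0,0,0,0],[0,0,0,0]]]'
```

```text
time: 4.6
tool_pos: [496.0, -193.3, 64.8]
tcp_rot: [0.711, 1.57, 0.289]
contact_force: [0.1, -0.4, 0.7]
grip_width: 60.8
time: 4.93
tool_pos: [496.0, -193.4, 64.8]
tcp_rot: [0.653, 1.57, 0.231]
contact_force: [0.8, 0.8, 2.6]
grip_width: 60.8
```

```bash
python3 -m handwheel '[[[0,0,0,0.06],[0,0,0,0.1],[0,0,0,0.1],[0,0,0,0.1],[0,0,0,0.1],[0,0,0,0.1],[0,0,0,0.1],[0,0,0,0.1]]]'
python3 -m handwheel '[[[0,0,0,0.1],[0,0,0,0.04],[0,0,0,0],[0,0,0,0]]]'
python3 - <<'E'
from h import *
o=bot.get_obs();R=toolR(o)
print(R.round(3),o['joint_positions'].round(2),o['moment'])
im,d=bot.capture('scene');cv2.imwrite('pics/s3.png',cv2.resize(im[100:250,180:380,::-1],(800,600)))
im,d=bot.capture('top');cv2.imwrite('pics/t3.png',cv2.resize(im[200:320,380:540,::-1],(800,600)))
E
```

```text
time: 5.6
tool_pos: [496.1, -193.8, 64.8]
tcp_rot: [0.465, 1.57, -0.722]
contact_force: [1.0, 1.2, 1.6]
grip_width: 60.5
time: 5.93
tool_pos: [495.7, -193.6, 64.8]
tcp_rot: [-1.348, 1.57, -2.668]
contact_force: [-1.1, -0.3, 2.8]
grip_width: 60.5
[[-0.     0.969  0.248]
 [-0.     0.248 -0.969]
 [-1.    -0.     0.   ]] [-0.52  0.54  1.71 -0.    0.89 -0.77] [-0.12394616  0.39379948 -0.01442613]
```

View pics/s3.png

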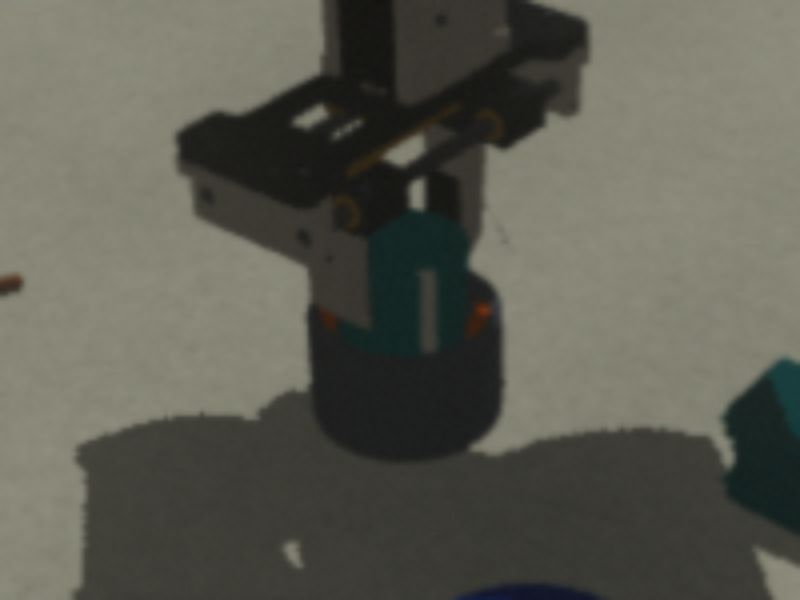

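View pics/t3.png

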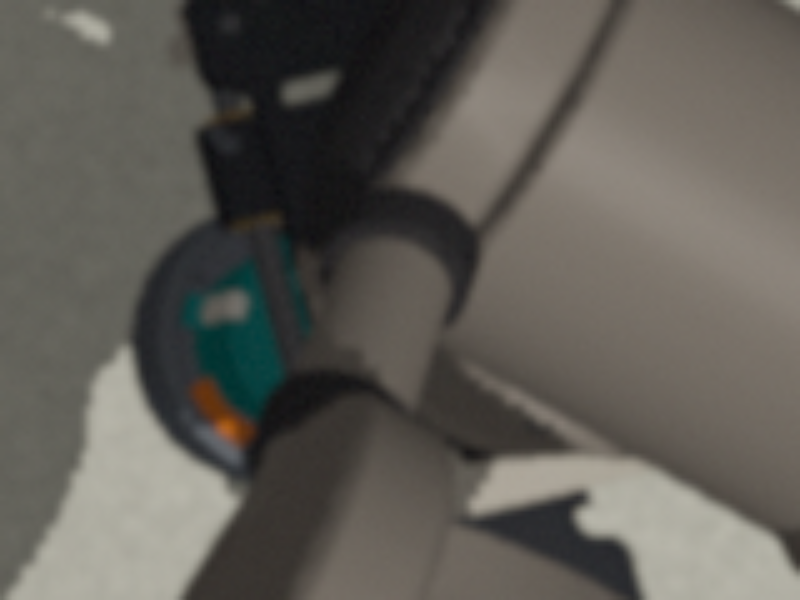

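Both pictures show the stripe (scene crop ~(428,310), top crop ~(225,305)) well clear of the orange lips. Lifting.

```bash
python3 -m handwheel '[[[-0.3,0,0,0],[-0.6,0,0,0],[-0.6,0,0,0],[-0.6,0,0,0],[0,0,0,0]]]'

```

```text
time: 6.45
tool_pos: [496.7, -193.8, 87.2]
tcp_rot: [0.856, 1.568, -0.466]
contact_force: [0.2, -0.3, -0.5]
grip_width: 60.8
```

```bash
python3 -m handwheel '[[[-1,0,0,0],[-1.5,0,0,0],[-1.5,0,0,0],[-1.5,0,0,0],[-1.5,0,0,0],[-1.5,0,0,0],[-1,0,0,0],[0,0,0,0]]]'
python3 - <<'E'
from h import *
o=bot.get_obs();R=toolR(o)
print(R.round(3),R.T@(np.array([565.2,-10,178])-o['tool_pos']))
im,d=bot.capture('scene');cv2.imwrite('pics/s4.png',cv2.resize(im[60:360,180:580,::-1],(800,600)))
E
```

```text
time: 7.12
tool_pos: [496.9, -194.0, 183.2]
tcp_rot: [0.832, 1.566, -0.49]
contact_force: [0.7, -0.3, -0.2]
grip_width: 60.6
[[ 0.004  0.969  0.247]
 [-0.002  0.247 -0.969]
 [-1.     0.003  0.003]] [   5.11704726  111.56100353 -161.45277203]
```

View pics/s4.png

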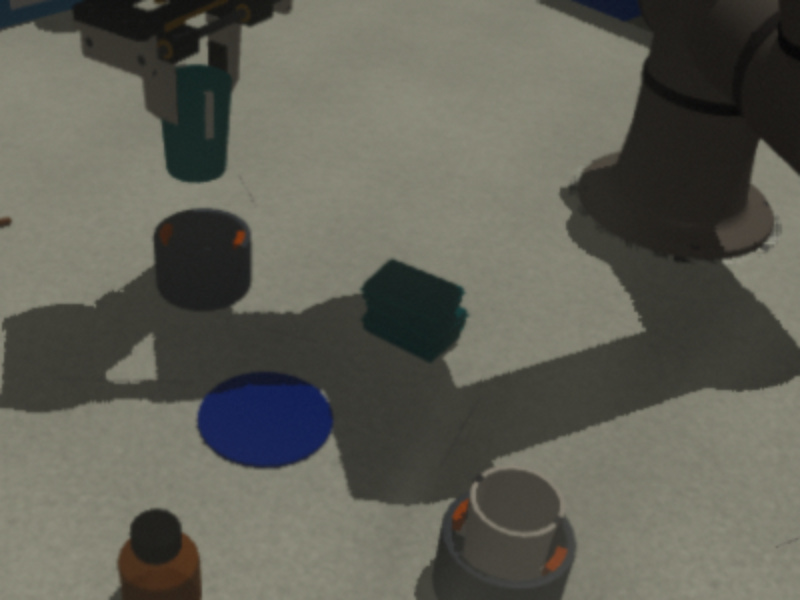

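```bash
python3 -m handwheel '[[[0,0.8,-1.15,0],[0,1.6,-2.3,0],[0,1.8,-2.6,0],[0,1.8,-2.6,0],[0,1.8,-2.6,0],[0,1.8,-2.6,0],[0,1,-1.5,0],[0,0.56,-0.8,0]]]'
python3 -m handwheel '[[[2,0,0,0],[2,0,0,0],[2,0,0,0],[1.5,0,0,0],[1,0,0,0],[0,0,0,0],[0,0,0,0]]]'
python3 - <<'E'
from h import *
o=bot.get_obs();R=toolR(o)
print(R.T@(np.array([565.2,-10,63])-o['tool_pos']))
im,d=bot.capture('scene');cv2.imwrite('pics/s5.png',cv2.resize(im[120:345,180:480,::-1],(800,600)))
m=bot.camera_model('scene')
b=im.astype(int);mk=((b[:,:,2]>1.8*b[:,:,1])&(b[:,:,2]>1.8*b[:,:,0])&(b[:,:,2]>50)).astype(np.uint8)
n,l,st,ce=cv2.connectedComponentsWithStats(mk)
for i in range(1,n):
  if st[i,4]>200: print(st[i],ce[i],atz(m,ce[i],4))
im0=cv2.imread('pics/scene1.png').astype(int)
mk=((im0[:,:,0]>1.8*im0[:,:,1])&(im0[:,:,0]>50)).astype(np.uint8); mk[:220]=0
n,l,st,ce=cv2.connectedComponentsWithStats(mk)
for i in range(1,n):
  if st[i,4]>200: print(st[i],ce[i],atz(m,ce[i],4))
E
```

```text
time: 7.83
tool_pos: [564.1, -6.9, 179.4]
tcp_rot: [-2.236, 1.569, 2.727]
contact_force: [0.1, -1.0, -1.4]
grip_width: 60.5
time: 8.42
tool_pos: [563.9, -9.8, 95.4]
tcp_rot: [-1.942, 1.57, 3.019]
contact_force: [0.5, 0.8, -0.1]
grip_width: 60.4
[32.36866367  1.20560612  0.48848214]
[ 280  247   66   46 2387] [312.09635526 269.26728111] [567.54362449  -3.48769366   4.        ]
```

View pics/s5.png

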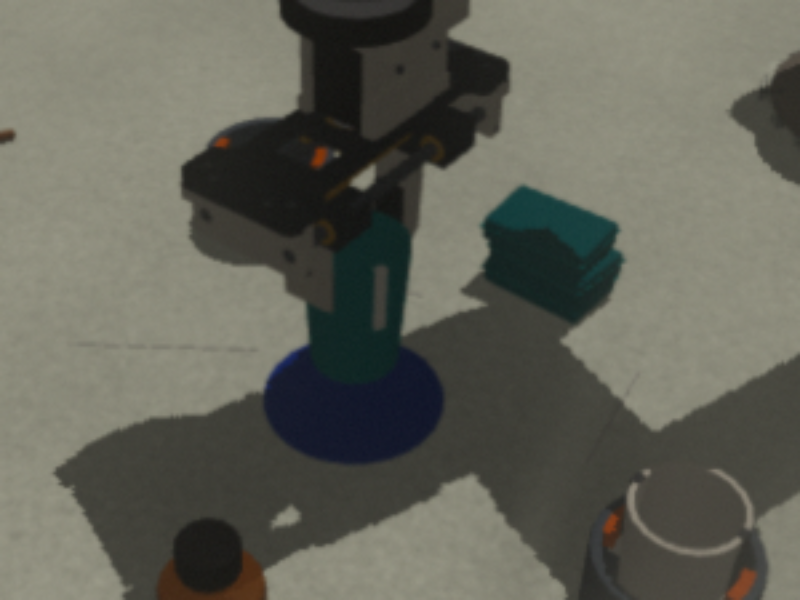

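```bash
python3 -m handwheel '[[[0.8,0.12,0,0],[0.8,0.1,0,0],[0.8,0,0,0],[0.5,0,0,0],[0,0,0,0],[0,0,0,0]]]'
python3 - <<'E'
from h import *
o=bot.get_obs();R=toolR(o);print(o['tool_pos'],o['contact_force'])
print(R.T@(np.array([565.7,-9,63])-o['tool_pos']))
c=o['tool_pos'];t=np.linspace(0,2*np.pi,60)
for n,box in [('scene',(240,120,400,340)),('top',(220,150,420,300))]:
    m=bot.camera_model(n);im,d=bot.capture(n);im=im[:,:,::-1].copy();s=4
    x0,y0,x1,y1=box; im=cv2.resize(im[y0:y1,x0:x1],None,fx=s,fy=s)
    if n=='scene': pass
    for (cx,cy,z,r,col) in [(565.2,-10,4,55,(0,255,255)),(c[0],c[1],c[2]-58.8,26,(0,0,255)),(567.5,-4,4,55,(0,255,0))]:
        P=proj(m,np.c_[cx+r*np.cos(t),cy+r*np.sin(t),0*t+z])
        cv2.polylines(im,[np.int32((P-[x0,y0])*s)],True,col,1)
    cv2.imwrite(f'pics/{n}6.png',im[:600] if n=='top' else im[-600:])
E
```

```text
time: 8.97
tool_pos: [566.1, -8.8, 66.2]
tcp_rot: [-2.016, 1.57, 2.945]
contact_force: [0.4, -0.9, -0.2]
grip_width: 61.0
[566.06214489  -8.79218461  66.21374806] [ 0.44818241 -0.90847803 -0.17501897]
[ 3.21406047 -0.39930773  0.1134962 ]
```

View pics/scene6.png

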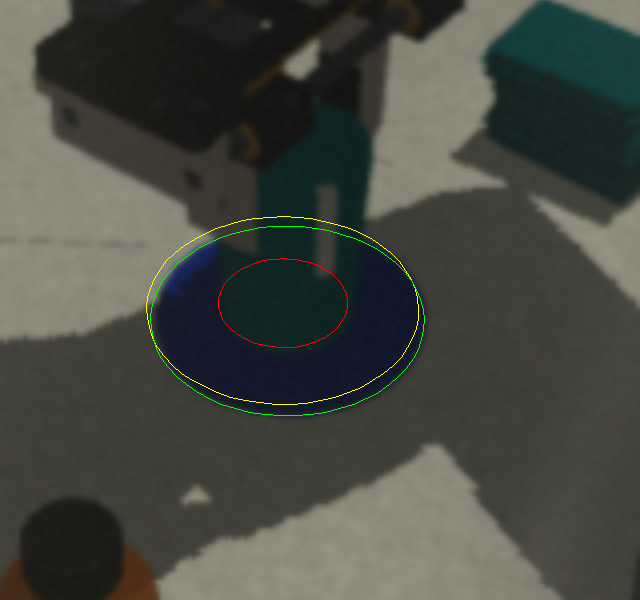

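View pics/top6.png

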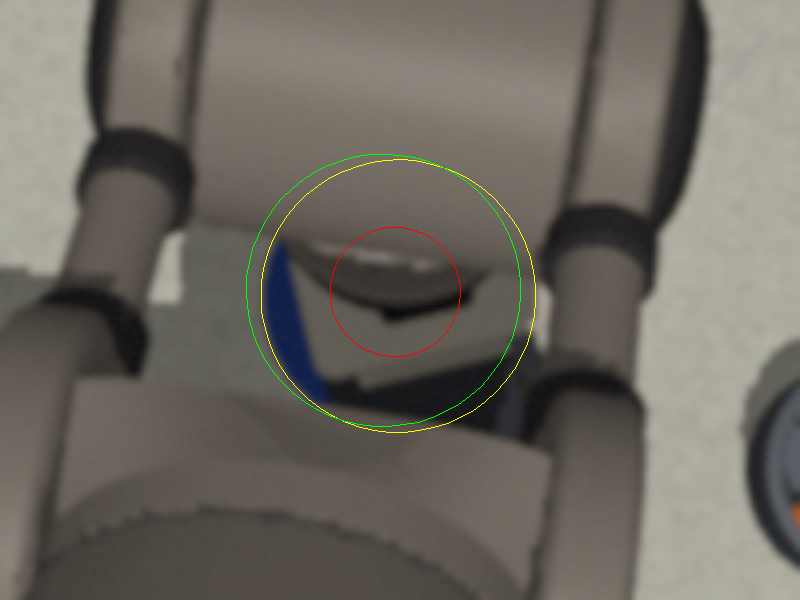

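```bash
python3 - <<'E'
from h import *
im,d=bot.capture('scene');im=im[200:320,250:410,::-1]
im=np.clip(im.astype(float)*3.2,0,255).astype(np.uint8)
cv2.imwrite('pics/s7.png',cv2.resize(im,(800,600),interpolation=cv2.INTER_CUBIC))
E
```

```text
(no output)
```

View pics/s7.png

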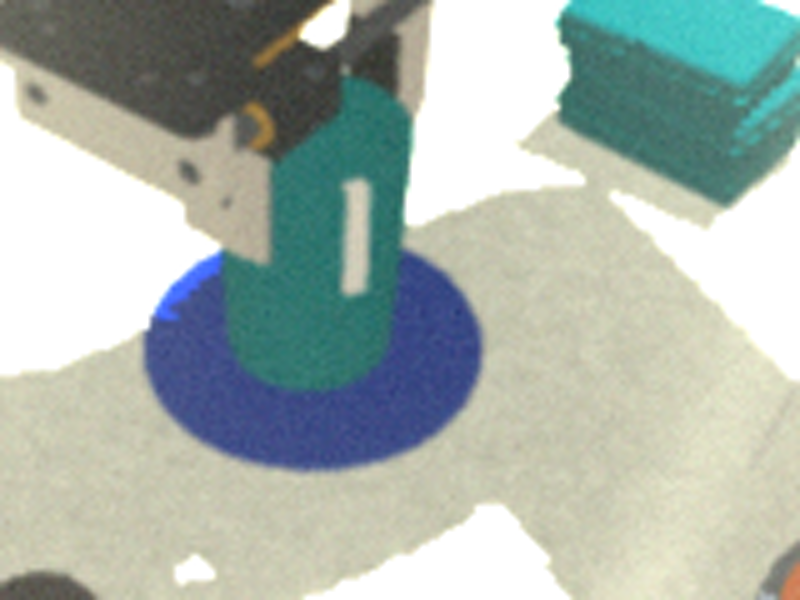

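```bash
python3 -m handwheel '[[[0,0.18,-0.11,0],[0.1,0,0,0],[0.1,0,0,0],[0.05,0,0,0],[0,0,0,0],[0,0,0,0]]]'
python3 -m handwheel '[[[0.05,0,0,0],[0,0,0,0],[0,0,0,0]]]'
```

```text
time: 9.62
tool_pos: [567.7, -7.4, 64.2]
tcp_rot: [-2.529, 1.571, 2.432]
contact_force: [0.2, 1.1, -1.1]
grip_width: 60.7
time: 9.87
tool_pos: [567.8, -7.4, 63.7]
tcp_rot: [3.105, 1.571, 1.783]
contact_force: [0.4, -0.0, -0.2]
grip_width: 60.9
```

```bash
python3 -m handwheel '[[[0.05,0,0,0],[0,0,0,0],[0,0,0,0]]]'; python3 -m handwheel '[[[0.05,0,0,0],[0,0,0,0],[0,0,0,0]]]'
```

```text
time: 10.12
tool_pos: [567.8, -7.4, 63.2]
tcp_rot: [2.574, 1.571, 1.252]
contact_force: [0.3, 0.5, -1.4]
grip_width: 60.8
time: 10.37
tool_pos: [567.9, -7.4, 62.8]
tcp_rot: [1.423, 1.571, 0.101]
contact_force: [0.2, 0.5, 1.3]
grip_width: 60.5
```

```bash
python3 -m handwheel '[[[0.05,0,0,0],[0,0,0,0],[0,0,0,0]]]'; python3 -m handwheel '[[[0.05,0,0,0],[0,0,0,0],[0,0,0,0]]]'
```

```text
time: 10.62
tool_pos: [568.1, -7.5, 62.8]
tcp_rot: [1.096, 1.57, -0.225]
contact_force: [-2.0, -0.2, 4.7]
grip_width: 60.8
time: 10.87
tool_pos: [568.1, -7.5, 62.7]
tcp_rot: [1.002, 1.57, -0.319]
contact_force: [-1.8, -0.2, 9.4]
grip_width: 60.6
```

```bash
python3 - <<'E'
from h import *
im,d=bot.capture('scene');im=im[200:320,250:410,::-1]
im=np.clip(im.astype(float)*3.2,0,255).astype(np.uint8)
cv2.imwrite('pics/s8.png',cv2.resize(im,(800,600),interpolation=cv2.INTER_CUBIC))
print([bot.get_obs()['contact_force'].round(1) for _ in range(3)])
E
```

```text
[array([-1.8, -0.5,  8.8]), array([-1.8, -0.5,  8.8]), array([-1.8, -0.5,  8.8])]
```

View pics/s8.png

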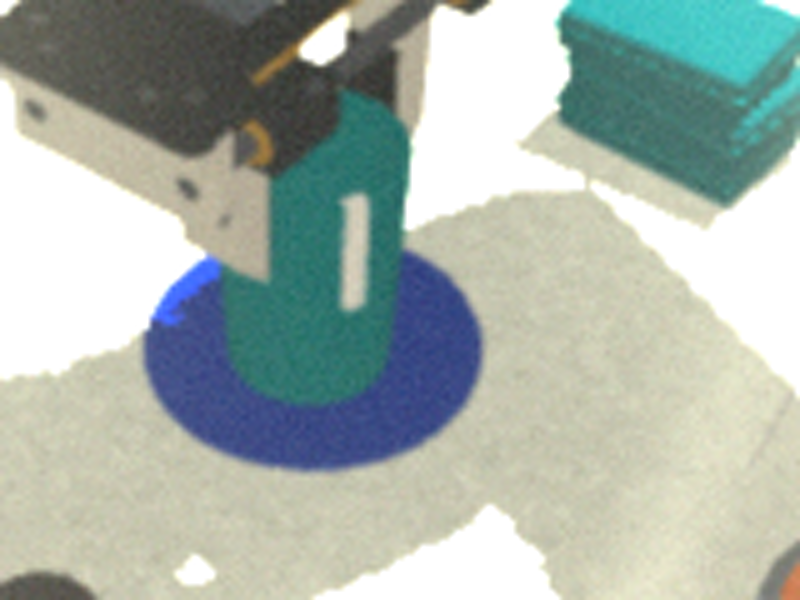

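Contact is felt (9 N), and the foot is centred in the mat (foot ~(312,351), mat ~(313,352) in the crop). Easing off slightly, then releasing.

```bash
python3 -m handwheel '[[[-0.05,0,0,0],[0,0,0,0],[0,0,0,0]]]'; python3 -m handwheel '[[[0,0,0,0],[0,0,0,0],[0,0,0,0],[0,0,0,0],[0,0,0,0],[0,0,0,0],[0,0,0,0],[0,0,0,0]]]' 1
python3 -m handwheel '[[[0,0,0,0],[0,0,0,0],[0,0,0,0],[0,0,0,0]]]'
```

```text
time: 11.17
tool_pos: [568.1, -7.5, 62.7]
tcp_rot: [1.113, 1.57, -0.209]
contact_force: [-0.9, -1.2, 6.0]
grip_width: 61.0
time: 11.83
tool_pos: [567.8, -7.3, 62.2]
tcp_rot: [2.56, 1.571, 1.238]
contact_force: [0.2, 0.9, 0.1]
grip_width: 91.9
time: 12.17
tool_pos: [567.8, -7.3, 62.2]
tcp_rot: [2.399, 1.571, 1.078]
contact_force: [-0.2, 0.0, 0.2]
grip_width: 91.7
```

```bash
python3 -m handwheel '[[[-0.5,0,0,0],[-1,0,0,0],[-2,0,0,0],[-2.5,0,0,0],[-2.5,0,0,0],[-2.5,0,0,0],[-2.5,0,0,0],[-2,0,0,0]]]'
python3 -m handwheel '[[[0,-2,0,0],[0,-2.5,0,0],[0,-2.5,0,0],[0,-2.5,0,0],[0,-2.5,0,0],[0,-2,0,0],[0,0,0,0],[0,0,0,0]]]'
python3 - <<'E'
from h import *
for n in ['scene','top']:
    im,d=bot.capture(n);cv2.imwrite(f'pics/{n}9.png',im[:,:,::-1]);m=bot.camera_model(n)
    for l,z in [('teal_cup_center',46),('mat',0),('white_cup_center',48)]:
        for r in bot.spot_point(n,l)[:1]: print(n,l,r,atz(m,r['point'],z).round(1))
E
```

```text
time: 12.83
tool_pos: [568.2, -7.4, 220.5]
tcp_rot: [1.203, 1.568, -0.119]
contact_force: [-0.6, 1.1, -0.0]
grip_width: 91.5
time: 13.5
tool_pos: [432.1, -42.1, 218.5]
tcp_rot: [1.132, 1.568, -0.19]
contact_force: [0.6, 0.2, 0.7]
grip_width: 91.6
scene teal_cup_center {'point': [311.4, 249.1], 'conf': 0.79} [567.7  -5.5  46. ]
scene mat {'point': [313.3, 268.4], 'conf': 0.8} [562.1  -7.2   0. ]
scene white_cup_center {'point': [432.0, 331.7], 'conf': 0.7} [544.9 224.8  48. ]
top teal_cup_center {'point': [318.4, 216.6], 'conf': 0.71} [570.7  -8.1  46. ]
top white_cup_center {'point': [167.6, 232.2], 'conf': 0.97} [543.6 220.2  48. ]
```

View pics/scene9.png

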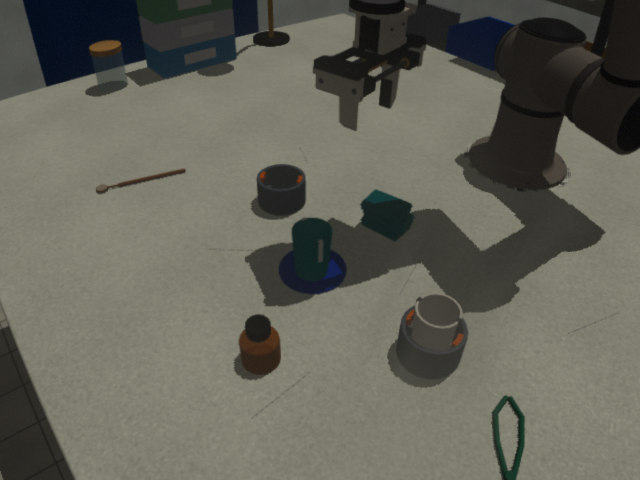

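View pics/top9.png

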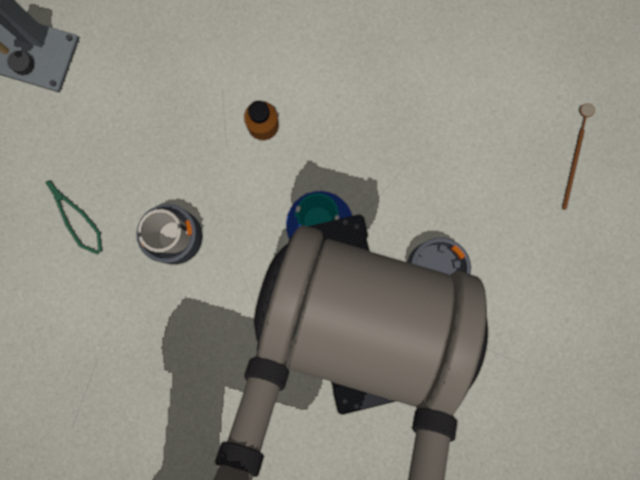

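The cup stands upright mid-mat in the scene view (foot ~(312,271), mat centre ~(313,270)). The holder is empty, the white cup hasn't moved, and the gripper is clear.

```bash
python3 -c "
from plant import bot
print(bot.close_job())"
```

```text
the job is handed in; nothing more can be done
None
```

The teal cup is now standing upright on the blue mat, and I handed the job in at about 14 s of the 46 s allowed. I gripped it across the rim, twisted it about 49° while it was still down in the holder, and lifted it straight up with no sign of snagging. I then lowered it until it touched the mat (about 9 N), let go and backed away.

**Last checks:**
- **Cup:** the final pictures show it upright and free of the gripper, with its holder empty.
- **White cup:** it looks unmoved in both cameras. The scene network's point for it shifted about 9 mm, but the top camera agreed to within 2 mm and the pictures look the same.
- **Centring:** the cameras disagreed by up to about 7 mm on where the mat's centre is. I centred the cup by comparing its foot with the mat's outline in the scene picture, where they match to about 1 mm. By the top camera's estimate of the mat, the cup is 3–6 mm off centre.
- **Not checked:** the top camera's last picture was partly blocked by the arm, and its network did not report the mat in it.

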